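# Seat the cell tray on the pegs of its test base

### The arm

A 6-joint arm with a two-finger parallel gripper is mounted at the origin on the work surface. World frame = base frame: x ahead of the robot, y to its left, z up, the work surface at z = 0. Lengths are in mm, angles in rad, forces in N, time in s.
With the tool pointing down it reaches from about 350 to 875 mm from the base axis. Payload 4.2 kg.
Tool frame: the origin (TCP) lies at the very end of the fingers, on their centre line; the grasp point (between the pads) lies 19 mm behind it; z points along the fingers, y is the line along which they close (so a half turn about z gives the same grasp; the last joint's range is limited). The gripper opens to 85 mm and grips with 20 to 120 N. Pads are 22 mm wide; open, the fingers measure 114 mm over their backs; the gripper's body (76 mm by 85 mm) begins 54 mm behind the grasp point. The pads swing forward as they close: fully open they stand 13 mm farther back than shut.
Start: joints at [1.527, 0.385, 0.008, 0, -1.194, -0.259], TCP at [186.339, 596.554, 231.312] pointing down, gripper open.
Joint ranges: [-3.14, 3.14], [-1.21, 2.06], [-1.07, 1.41], [-3.16, 2.05], [-2.99, -0.16], [-3.1, 3.1]. Speed limits (rad/s): [2.79, 2.79, 3.14, 3.14, 3.14, 3.14].

### API

Orientations are given as a unit quaternion [x, y, z, w].
In Python, from bench import read_state, get_image, get_calibration, job_done gives the robot as it stands.
- The arm moves only by the shell command python3 -m creep 'ROWS'. ROWS is a JSON object of lists of equal length, an entry for each row: "translation": the shift along the world's x, y, z in cm, a list of three; "delta_rot": the turn, a rotation vector about the world's x, y, z in degrees, a list of three; "hand": the finger opening in cm, from 0 to 8.54. A call has 1 to 8 rows; each row is the pose to reach, as a shift and turn from the pose commanded when the call began; what a row does not reach only later rows make up. A row lasts 1/8 s, in which the tool goes at most 62.5 mm and 10.7 degrees, less where a joint would pass 70% of its speed; a pose out of reach is approached as far as the arm can. A call with a gripper value outside its range is refused whole. The fingers move at their own pace and stop on an object; the grip force is fixed at half the most. Time passes only in rows, so rows that repeat a pose let the fingers close. It gives the time, the measured TCP pose, the force, the opening and the grip force at its end, in the units of the state.
- read_state(): the state, without advancing time (a new reading comes with each control period).
- get_image(name): name is "scene" or "side" or "wrist"; returns (picture, depth): 400x640x3 uint8, red, green, blue; 400x640 float32, mm along the optical axis (not along the pixel's ray), 0 where there is no reading.
- get_calibration(name): a dict with "intrinsics" (3x3 intrinsics, pixels), "xyz" and "attitude" of the camera in the world. Camera axes: x right, y down, z forward; pixel columns grow to the right and rows downward; lengths in mm; the calibration is good to about 2 mm. A picture is of the moment at which its call begins: read the wrist's pose just before it. get_calibration takes no time and is no camera call; for the wrist camera it gives the pose at the moment of the call.
- job_done(): hands the job in; it is judged then, once.
The state is a dict: "clock": time; "joints": joint angles; "joint_vel": joint speeds; "joint_efforts": joint torques, N m; "position": TCP position; "ee_rot": TCP orientation; "contact_force": force on the tool from outside, world axes, zero at the start; "wrist_torque": the same for the moment, N m; "gripper_width": finger opening in mm; "grasp_force": force on a finger pad.
Only numpy, scipy, OpenCV 4.12 (cv2) and the standard library are available. Lean on these libraries where they do the work, as an engineer would, in place of code of your own. Each camera call takes 0.05 s, during which the arm holds its last target. There are 200 camera calls.

### The job

The blue and black battery-cell tray was put down carelessly and is riding on top of the four locating pegs of its metal test base, whose exact setting lengthwise has to be found by feel. Nudge the tray sideways and straighten it until it drops over all four pegs, then press it gently down against the stiff contact pad until it sits fully home, flat on the base plate. Don't let it tip or fall off the base, and leave the other things on the bench where they are.

Things in the scene. Friction and masses are not known exactly. Their poses are not given: they have to be found in the camera images.
- base: Test base, fixed to the bench: silver plate 170 (x) x 240 (y) x 20 mm. Origin: centre of its underside, on the bench. Four upright steel pegs at x = +-35, y = +-70 mm, 12 mm diameter, 14 mm tall above the plate, the top 2.5 mm tapering to 9 mm. They stand on bars set by hand: all four together are up to 6 mm off along the base's y, not measured. Yellow lines flank the seat.
- seat (a point): Centre of the plate's upper face, 20 mm above the bench, axes as the base. Seated on the pegs, the tray is centred here in x, up to 6 mm off in y (as the pegs are), and square (half a turn round also fits). It starts resting on the peg tips, 14 mm above the plate, up to 18 mm off its seat in x (either way), 14 to 22 mm beyond it towards the base's +y, turned up to 0.12 rad.
- tray: Loose cell tray, 0.7 kg +-20 %, too wide to grip. Origin: centre of its flat underside. Blue flange 130 (x) x 200 (y) x 12 mm; centred on it a solid black block 130 (x) x 110 (y) x 30 mm with flush cell ends on top. So x sides are flush, at the y ends the flange sticks out 45 mm. Four vertical through holes for the pegs in the flange, 15 mm diameter, at x = +-35, y = +-70 mm.
- pad (a joint): Contact pad, black, 90 x 90 mm with brass contacts, mid-base under the tray. Slides down: 0 = raised, its top 7 mm above the plate (the tray dropped over the pegs rests on it); 0.007 m = level with the plate. It takes about 18 N to move, of which the tray's weight gives about 7 N, and stays where it is pushed.
- spool: Solder spool standing on end, green flanges, 60 mm diameter, 55 mm tall; bystander. Origin: centre of its underside.
- cleaner: Blue open tip-cleaner box with two wells, 75 x 60 x 50 mm; bystander. Origin: centre of its underside.
- tin: Flux tin with brass-coloured lid, 69 mm diameter, 26 mm tall; bystander. Origin: centre of its underside.
- bottle: White bottle, 68 mm diameter, 150 mm tall; bystander. Origin: centre of its underside.
There are look-alikes about, which are no part of the job. There is more than one size of the tray; the job needs the largest.

How it is judged (in metres and radians):
On the way, in this order (a step that is already met when the one before it is completed fails the run):
1. the tray has dropped over all four pegs, level and lined up with the base (z of tray in the frame of seat below 0.0085 m and horizontal distance between tray and seat below 0.0105 m and angle between tray's own z axis and vertical below 0.05 rad), for 0.1 s.
2. the tray is pressed fully home (z of tray in the frame of seat below 0.002 m and x of tray in the frame of seat between -0.0035 and 0.0035 m and y of tray in the frame of seat between -0.0095 and 0.0095 m and angle between the x axis of tray and the x axis of base, either way round below 0.04 rad and angle between tray's own z axis and vertical below 0.03 rad and value of joint pad above 0.0045 m), for 0.2 s.
At the end, for the whole second after the job is handed in: Tray home: underside within 2 mm of the plate, centre within 3.5 mm of the seat in its x and 9.5 mm in its y (on the pegs), square to the base within 0.04 rad, level within 0.03 rad, at rest, pad 4.5 mm down or more; bystanders upright (0.2 rad), within 30 mm of their starts (all of step 2 and z of tray in the frame of seat above -0.003 m and linear speed of tray below 0.02 m/s and distance of each of spool, cleaner, tin, bottle from where it was at the start of the episode below 0.03 m and angle between each of spool, cleaner, tin, bottle's own z axis and vertical below 0.2 rad); the robot touches nothing.
It fails at once if the tray tips by more than 0.35 rad (angle between tray's own z axis and vertical above 0.35 rad).
It fails at once if the tray leaves the base (more than 80 mm off centre) (horizontal distance between tray and seat above 0.08 m).
It fails at once if a bystander is pushed more than 30 mm or tipped over (not (distance of spool from where it was at the start of the episode below 0.03 m and angle between spool's own z axis and vertical below 0.2 rad) or not (distance of cleaner from where it was at the start of the episode below 0.03 m and angle between cleaner's own z axis and vertical below 0.2 rad) or not (distance of tin from where it was at the start of the episode below 0.03 m and angle between tin's own z axis and vertical below 0.2 rad) or not (distance of bottle from where it was at the start of the episode below 0.03 m and angle between bottle's own z axis and vertical below 0.2 rad)).
It fails at once if the tray is slammed or pressed with more than 80 N (contact force between any of the arm, the fingers and tray above 80 N).
It also fails if it takes over 67 s, if anything falls off the work surface, if the arm or the gripper's body presses on something with over 40 N, if the wrist force passes 120 N, or if a joint passes its speed limit or range.

## Working session

There is one attempt and no reset: what is moved stays moved. The work goes in short steps, Python scripts to look and compute and a shell command to move; the robot and the scene stay as the last step left them, time stands still between calls to the robot, and variables do not carry over. Pictures are saved under pics/ and viewed, at most 10 in all, crops included, and the job is handed in when it is done.

```bash
mkdir -p pics
cat > h.py <<'E'
from bench import *
import numpy as np, cv2
from scipy.spatial.transform import Rotation as R
def snap(n):
    c=get_calibration(n); im,d=get_image(n)
    np.savez('last_%s.npz'%n,im=im,d=d,K=c['intrinsics'],t=c['xyz'],q=np.array(c['attitude']))
    return im,d,c
def world(n):
    f=np.load('last_%s.npz'%n); K=f['K'];d=f['d'];q=f['q']
    M=R.from_quat(q).as_matrix() if q.size==4 else q.reshape(3,3)
    v,u=np.mgrid[:400,:640]
    P=np.stack([(u-K[0,2])/K[0,0]*d,(v-K[1,2])/K[1,1]*d,d],-1)
    return P@M.T+f['t'],f['im'],d
E
python3 - <<'E'
from h import *
print(read_state())
for n in ('scene','side'):
    im,d,c=snap(n); print(n,c)
    cv2.imwrite('pics/%s0.png'%n,im[...,::-1])
E
```

```text
{'clock': 0.0, 'joints': array([ 1.52660442e+00,  3.85567364e-01,  6.62999209e-03, -5.26933335e-04,
       -1.19398680e+00, -2.58617836e-01]), 'joint_vel': array([-0.00030749, -0.00111382, -0.00144822, -0.00084353,  0.00068251,
       -0.00024339]), 'joint_efforts': array([ 1.08981549e-03, -3.92287517e+01,  1.88394678e+01,  4.18592423e+00,
       -4.63235963e-03, -1.84857377e-06]), 'position': array([186.16656254, 596.02006246, 230.21253866]), 'ee_rot': array([ 9.88544906e-01, -1.50923084e-01, -1.29625432e-04,  1.08401830e-03]), 'contact_force': array([ 0.16696617,  0.44929964, -0.34098022]), 'wrist_torque': array([-0.02241643, -0.0023266 ,  0.00227085]), 'grasp_force': 0.0, 'gripper_width': 85.49612856396008}
scene {'intrinsics': array([[458.01183448,   0.        , 326.00610902],
       [  0.        , 458.01183448, 206.71510949],
       [  0.        ,   0.        ,   1.        ]]), 'xyz': array([1077.33899127,  416.27842507, 1044.98874265]), 'attitude': array([ 0.46809595,  0.83107524, -0.26393975, -0.14330361])}
side {'intrinsics': array([[444.75261335,   0.        , 324.75689467],
       [  0.        , 444.75261335, 196.62133735],
       [  0.        ,   0.        ,   1.        ]]), 'xyz': array([ 268.04572811, -683.16757169,  685.07237194]), 'attitude': array([ 0.89244604, -0.1383865 ,  0.06997725, -0.42366546])}
```

View pics/scene0.png

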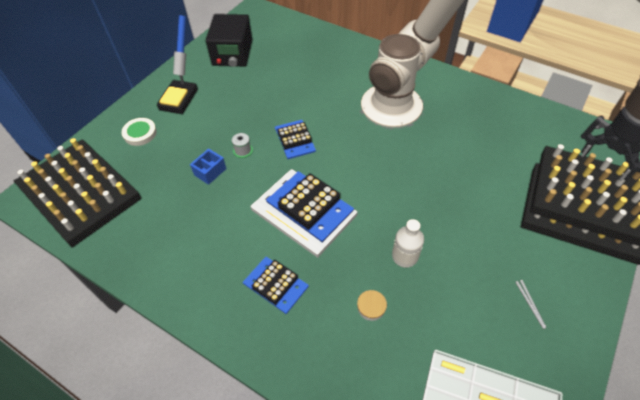

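View pics/side0.png

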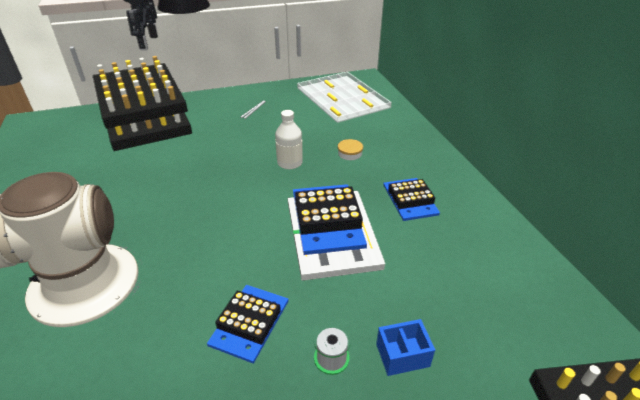

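The look-alikes are the tray on the base, scene (310,200), and two smaller loose trays at (295,138) and (276,283). The one riding on the silver base is the largest, so that's the target. In the side view it's at (330,215), with base peg bars showing at (325,258). I'll check it in a close crop and measure from the depth images.

Run:
```python
from h import *
for n in ('scene','side'):
    P,im,d=world(n)
    c=P[200,310] if n=='scene' else P[215,330]
    print(n,c)
    m=(d>0)&(np.hypot(*(P[...,:2]-c[:2]).transpose(2,0,1))<190)
    for nm,lo,hi in(('plate',14,26),('flange',38,52),('block',66,86)):
        k=m&(P[...,2]>lo)&(P[...,2]<hi)
        if nm=='flange': k&=(im[...,2].astype(int)-im[...,0]>60)
        if nm=='plate': k&=(im.min(-1)>60)
        k=cv2.morphologyEx(k.astype(np.uint8),cv2.MORPH_OPEN,np.ones((3,3)))
        nn,lab,st,_=cv2.connectedComponentsWithStats(k)
        if nn<2: continue
        if nm=='block': k=lab==1+np.argmax(st[1:,4])
        q=P[k>0]
        r=cv2.minAreaRect(q[:,:2].astype(np.float32))
        print(nm,len(q),np.median(q[:,2]),r,cv2.boxPoints(r).round(0).tolist())
a=cv2.imread('pics/scene0.png')[160:260,240:370];b=cv2.imread('pics/side0.png')[175:285,270:400]
cv2.imwrite('pics/crop.png',np.vstack([cv2.resize(a,(390,300),interpolation=3),cv2.resize(b,(390,300),interpolation=3)]))
```

```text
scene [506.38037004   8.95146269  75.16810444]
plate 1492 20.326039841456577 ((506.64556884765625, -13.919723510742188), (242.93270874023438, 172.52418518066406), 82.39691162109375) [[405.0, -123.0], [576.0, -146.0], [608.0, 95.0], [437.0, 118.0]]
flange 1147 46.29709230271931 ((500.4629211425781, 1.6357269287109375), (202.31654357910156, 131.1634521484375), 81.11139678955078) [[420.0, -88.0], [550.0, -108.0], [581.0, 91.0], [451.0, 112.0]]
block 1785 76.50322774890037 ((499.89520263671875, 2.4841079711914062), (112.50228881835938, 134.2183380126953), 81.06424713134766) [[425.0, -43.0], [557.0, -64.0], [575.0, 48.0], [442.0, 68.0]]
side [493.62140939 -32.67439573  76.02702455]
plate 2374 20.403491084510847 ((504.7352294921875, -14.450363159179688), (241.94322204589844, 170.75865173339844), 82.4341812133789) [[404.0, -123.0], [573.0, -146.0], [605.0, 94.0], [436.0, 117.0]]
flange 1239 46.21123818120975 ((498.4056396484375, 1.961151123046875), (202.7245330810547, 130.0873565673828), 81.62250518798828) [[419.0, -89.0], [548.0, -108.0], [578.0, 93.0], [449.0, 112.0]]
block 2238 76.45894135352228 ((498.33575439453125, 2.1814193725585938), (113.34686279296875, 130.24266052246094), 81.55422973632812) [[426.0, -44.0], [554.0, -63.0], [571.0, 49.0], [442.0, 68.0]]
```

View pics/crop.png

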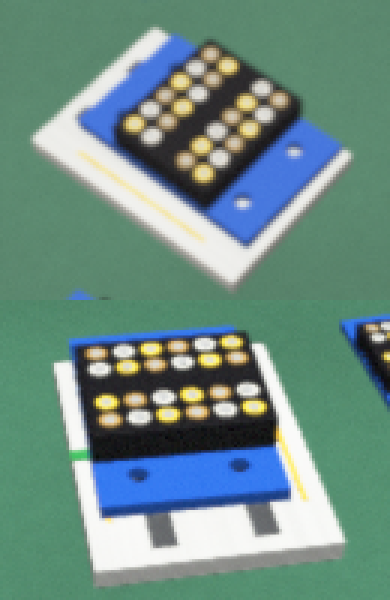

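The crop confirms the tray: it rides on the silver base, with flange holes at the crop's (243,204) and (294,151), and peg bars and yellow lines next to it. In the base frame it's at about x −8.3, y +15, yaw −1°. I'll spread the fingers and use both tips as a squaring pusher, first along +x, then along −y.

```bash
python3 - <<'E'
from h import *
P,im,d=world('scene')
for n,(u,v) in dict(bottle=(408,245),tin=(372,300),spool=(241,140),cleaner=(208,163),smallA=(295,138),smallB=(276,283)).items(): print(n,P[v,u].round())
E
python3 -m creep '{"translation":[[22.3,-58,0],[22.3,-58,0],[22.3,-58,0],[22.3,-58,0],[22.3,-58,0],[22.3,-58,0],[22.3,-58,0],[22.3,-58,0]],"delta_rot":[[0,0,9.8],[0,0,9.8],[0,0,9.8],[0,0,9.8],[0,0,9.8],[0,0,9.8],[0,0,9.8],[0,0,9.8]],"hand":[8.5,8.5,8.5,8.5,8.5,8.5,8.5,8.5]}'
```

```text
bottle [513. 290. 101.]
tin [648. 272.  26.]
spool [ 415. -291.   54.]
cleaner [ 529. -324.   45.]
smallA [ 307. -174.   29.]
smallB [732.  53.  30.]
clock: 1.1
position: [365.8, 127.9, 231.4]
ee_rot: [0.998, -0.065, 0.0, -0.0]
contact_force: [0.9, 0.1, -0.0]
gripper_width: 84.7
grasp_force: 0.0
```

```bash
python3 -m creep '{"translation":[[4.3,-11.2,0],[4.3,-11.2,0],[4.3,-11.2,0],[4.3,-11.2,-10],[4.3,-11.2,-10],[4.3,-11.2,-15],[4.3,-11.2,-15],[4.3,-11.2,-15]],"delta_rot":[[0,0,0],[0,0,0],[0,0,0],[0,0,0],[0,0,0],[0,0,0],[0,0,0],[0,0,0]],"hand":[8.5,8.5,8.5,8.5,8.5,8.5,8.5,8.5]}'
python3 - <<'E'
from h import *
print(read_state()['position'],get_calibration('wrist'))
im,d,c=snap('wrist'); cv2.imwrite('pics/w0.png',im[...,::-1])
E
```

```text
clock: 2.1
position: [409.8, 18.7, 82.6]
ee_rot: [0.998, -0.065, 0.001, -0.0]
contact_force: [0.3, 0.3, 1.2]
gripper_width: 85.0
grasp_force: 0.0
[409.83508467  18.7412753   82.60502513] {'intrinsics': array([[311.35954928,   0.        , 314.74671681],
       [  0.        , 311.35954928, 197.33337751],
       [  0.        ,   0.        ,   1.        ]]), 'xyz': array([483.18521768,   8.57447082, 224.94024003]), 'attitude': array([-0.65254771,  0.74339513,  0.11052271, -0.09659143])}
```

View pics/w0.png

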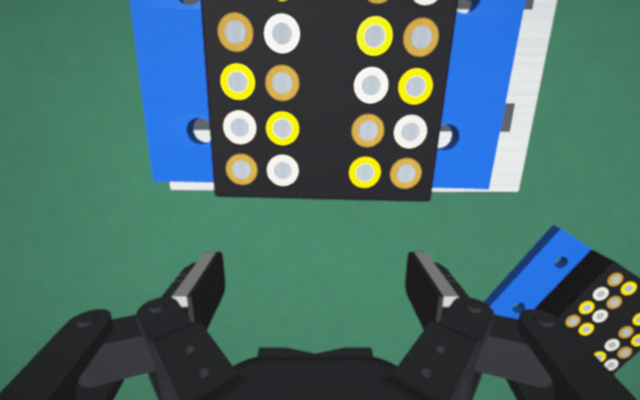

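Wrist view: the tray's −x side runs along row ~195, the flange holes are at (200,130) and (447,135), and both open fingertips are square to it. Now descend and approach.

```bash
python3 -m creep '{"translation":[[0,0,-3],[0,0,-5.4],[0,0,-5.4],[0.5,-0.07,-5.4],[1.0,-0.13,-5.4],[1.2,-0.16,-5.4],[1.3,-0.17,-5.4],[1.4,-0.18,-5.4]],"delta_rot":[[0,0,0],[0,0,0],[0,0,0],[0,0,0],[0,0,0],[0,0,0],[0,0,0],[0,0,0]],"hand":[8.5,8.5,8.5,8.5,8.5,8.5,8.5,8.5]}'
cat >> h.py <<'E'
C=np.array([505.7,-14.2]); B=np.deg2rad(-7.58)
def tobase(p): d=np.asarray(p)[:2]-C; return np.array([d[0]*np.cos(B)+d[1]*np.sin(B),-d[0]*np.sin(B)+d[1]*np.cos(B)])
def meas(names=('scene','side'),z=(60,86)):
    for n in names:
        im,d,c=snap(n); P,im,d=world(n)
        m=(d>0)&(np.hypot(P[...,0]-C[0],P[...,1]-C[1])<110)
        out=[]
        g=P[...,2]
        k=m&(g>z[0])&(g<z[1]); q=P[k]
        # block top: largest plane level
        h=np.median(q[:,2]); k=m&(abs(g-h)<4)
        k=cv2.morphologyEx(k.astype(np.uint8),cv2.MORPH_OPEN,np.ones((3,3)))
        nn,lab,st,_=cv2.connectedComponentsWithStats(k); q=P[lab==1+np.argmax(st[1:,4])]
        r=cv2.minAreaRect(q[:,:2].astype(np.float32)); a=r[2]; a=a if a>45 else a+90
        A=np.linalg.lstsq(np.c_[q[:,:2]-q[:,:2].mean(0),np.ones(len(q))],q[:,2],rcond=None)[0]
        print(n,'base xy',tobase(r[0]).round(1),'size',np.round(r[1],1),'yaw',round(a-90+7.58,2),'top',h.round(1),'slopes',A[:2].round(3))
E
python3 -c "
from h import *
meas(); s=read_state();print(tobase(s['position']),s['contact_force'])"
```

```text
clock: 3.15
position: [422.8, 16.0, 27.4]
ee_rot: [0.998, -0.066, -0.0, 0.0]
contact_force: [-0.1, 0.3, 0.1]
gripper_width: 84.9
grasp_force: 0.0
scene base xy [-9.1 16.4] size [111.3 134.3] yaw -0.8 top 76.3 slopes [0.001 0.002]
side base xy [-8.6 14. ] size [113.  128.7] yaw -1.74 top 76.3 slopes [-0.001  0.004]
[-86.17685159  19.02678475] [ 0.52104481 -0.41449549 -0.45845053]
```

```bash
for i in 1; do python3 -m creep '{"translation":[[0.1,-0.01,0],[0.2,-0.03,0],[0.3,-0.04,0],[0.4,-0.05,0],[0.4,-0.05,0]],"delta_rot":[[0,0,0],[0,0,0],[0,0,0],[0,0,0],[0,0,0]],"hand":[8.5,8.5,8.5,8.5,8.5]}'; done
python3 -m creep '{"translation":[[0.1,-0.01,0],[0.2,-0.03,0],[0.3,-0.04,0],[0.4,-0.05,0],[0.4,-0.05,0]],"delta_rot":[[0,0,0],[0,0,0],[0,0,0],[0,0,0],[0,0,0]],"hand":[8.5,8.5,8.5,8.5,8.5]}'
python3 -c "
from h import *
meas(); s=read_state();print(tobase(s['position']),s['contact_force'])
im,d,c=snap('wrist'); cv2.imwrite('pics/w1.png',im[...,::-1])"
```

```text
clock: 3.88
position: [425.3, 15.2, 27.1]
ee_rot: [0.998, -0.066, -0.001, 0.0]
contact_force: [-4.7, 2.6, 3.3]
gripper_width: 85.1
grasp_force: 2.5
clock: 4.5
position: [427.5, 13.7, 26.8]
ee_rot: [0.998, -0.067, -0.003, 0.001]
contact_force: [-6.6, 1.3, 5.4]
gripper_width: 85.0
grasp_force: 3.5
scene base xy [-5.7 15.5] size [111.8 131.5] yaw -0.52 top 76.4 slopes [-0.001  0.002]
side base xy [-4.2 15.8] size [114.5 124.5] yaw -0.78 top 76.3 slopes [-0.003  0.004]
[-81.17046244  17.40481608] [-6.54477132e+00  2.62431734e-03  5.05790721e+00]
```

View pics/w1.png

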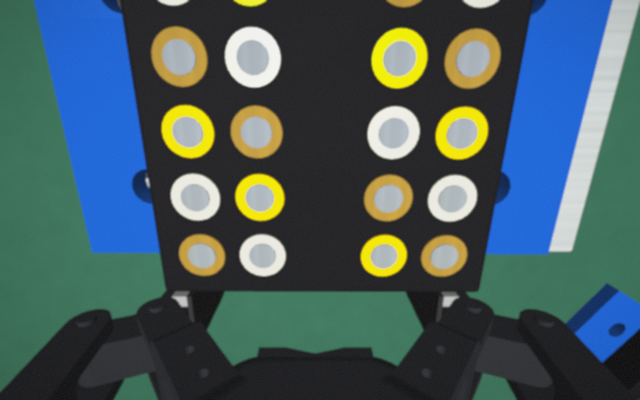

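The fingers push flush against the −x side (edge at row 290). The tray moves with TCP x + 76, so about 5 mm more is needed.

```bash
python3 -m creep '{"translation":[[0.1,-0.01,0],[0.2,-0.03,0],[0.3,-0.04,0],[0.4,-0.05,0],[0.45,-0.06,0],[0.45,-0.06,0]],"delta_rot":[[0,0,0],[0,0,0],[0,0,0],[0,0,0],[0,0,0],[0,0,0]],"hand":[8.5,8.5,8.5,8.5,8.5,8.5]}'
python3 -c "
from h import *
meas(); s=read_state();print(tobase(s['position']),s['contact_force'])"
```

```text
clock: 5.4
position: [431.9, 13.1, 26.7]
ee_rot: [0.998, -0.067, -0.003, 0.001]
contact_force: [-7.0, -0.2, 5.7]
gripper_width: 85.1
grasp_force: 3.5
scene base xy [-1.8 16.2] size [111.9 132.2] yaw -0.69 top 76.3 slopes [-0.001 -0.001]
side base xy [ 0.1 15. ] size [113.6 124.4] yaw -0.77 top 76.4 slopes [0.    0.005]
[-76.75711284  17.34569722] [-7.43678068  1.12162987  4.67650577]
```

```bash
python3 -m creep '{"translation":[[-1.5,0.2,0],[-1.5,0.2,5],[-1.5,0.2,10],[0,5,14],[5,11.5,14],[9.2,11.5,14],[9.2,11.5,14],[9.2,11.5,14]],"delta_rot":[[0,0,0],[0,0,0],[0,0,-10],[0,0,-20],[0,0,-30],[0,0,-40],[0,0,-50],[0,0,-60]],"hand":[8.5,8.5,8.5,8.5,8.5,8.5,8.5,8.5]}' | head -3
python3 -m creep '{"translation":[[0,0,0],[0,0,0],[0,0,0],[0,0,0],[0,0,0]],"delta_rot":[[0,0,-10],[0,0,-20],[0,0,-30],[0,0,-30],[0,0,-30]],"hand":[8.5,8.5,8.5,8.5,8.5]}'
python3 -c "
from h import *
meas(); s=read_state();print(tobase(s['position']),s['contact_force'],R.from_quat(s['ee_rot']).as_matrix()[:,0])
im,d,c=snap('wrist'); cv2.imwrite('pics/w2.png',cv2.resize(im[...,::-1],(800,500)))"
```

```text
clock: 6.5
position: [527.6, 130.1, 166.6]
ee_rot: [0.83, -0.558, 0.0, -0.0]
clock: 7.12
position: [527.2, 129.6, 167.3]
ee_rot: [-0.66, 0.751, -0.0, 0.0]
contact_force: [0.5, 0.1, -0.2]
gripper_width: 84.8
grasp_force: 0.0
scene base xy [-1.7 15.5] size [111.7 132.4] yaw 0.03 top 76.5 slopes [-0.001  0.002]
side base xy [-2.9 15.5] size [113.7 130.1] yaw -0.16 top 76.4 slopes [0.001 0.003]
[  2.37784164 145.32238358] [-0.60903598 -0.66694463 -0.12343699] [-1.29721398e-01 -9.91550471e-01 -1.51644611e-04]
```

View pics/w2.png

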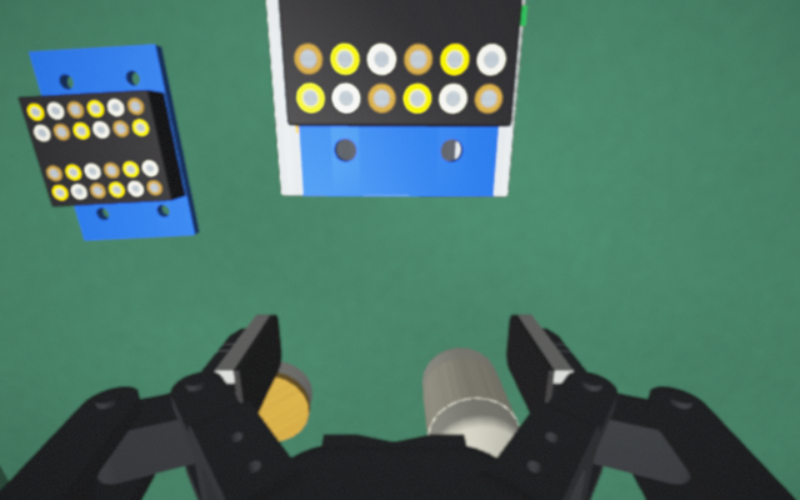

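Now square, seen from the +y end: flange holes at (345,149) and (452,149), and a slightly wider plate margin on the left (+x), so the tray is about 2 mm to −x. I'll push from the +y end, slanting slightly towards +x.

```bash
python3 -m creep '{"translation":[[-0.4,0,-5],[-0.4,0,-10],[-0.4,0,-14.3],[-0.4,0,-14.3],[-0.6,-0.6,-14.3],[-0.6,-1.1,-14.3],[-0.6,-1.3,-14.3],[-0.6,-1.3,-14.3]],"delta_rot":[[0,0,0],[0,0,0],[0,0,0],[0,0,0],[0,0,0],[0,0,0],[0,0,0],[0,0,0]],"hand":[8.5,8.5,8.5,8.5,8.5,8.5,8.5,8.5]}'
python3 -c "
from h import *
s=read_state();print(tobase(s['position']),s['contact_force'])"
```

```text
clock: 8.28
position: [521.7, 116.4, 25.2]
ee_rot: [-0.659, 0.752, -0.0, 0.001]
contact_force: [0.3, -0.2, -0.3]
gripper_width: 85.2
grasp_force: 0.0
[ -1.36473305 131.58992613] [ 0.2633015  -0.18861723 -0.25481374]
```

```bash
python3 -m creep '{"translation":[[-0.03,-0.2,0],[-0.05,-0.4,0],[-0.07,-0.5,0],[-0.05,-0.6,0],[-0.04,-0.7,0],[-0.02,-0.8,0],[0,-0.9,0],[0.01,-1.0,0]],"delta_rot":[[0,0,0],[0,0,0],[0,0,0],[0,0,0],[0,0,0],[0,0,0],[0,0,0],[0,0,0]],"hand":[8.5,8.5,8.5,8.5,8.5,8.5,8.5,8.5]}'
python3 -c "
from h import *
s=read_state();print(tobase(s['position']),s['contact_force']);meas()"
```

```text
clock: 9.28
position: [521.5, 106.6, 24.3]
ee_rot: [-0.659, 0.752, -0.0, 0.0]
contact_force: [-0.6, 3.4, -0.9]
gripper_width: 84.7
grasp_force: 1.8
[ -0.22054459 121.80566619] [-0.58046055  3.42640819 -0.87745409]
scene base xy [ 1.  12.1] size [110.2 130.7] yaw 0.15 top 76.5 slopes [-0.002 -0.   ]
side base xy [-1.3 12. ] size [115.3 129.8] yaw 0.13 top 76.3 slopes [0.001 0.003]
```

```bash
python3 -m creep '{"translation":[[-0.01,-0.1,0],[-0.03,-0.2,0],[-0.04,-0.3,0],[-0.05,-0.4,0],[-0.07,-0.5,0],[-0.07,-0.5,0]],"delta_rot":[[0,0,0],[0,0,0],[0,0,0],[0,0,0],[0,0,0],[0,0,0]],"hand":[8.5,8.5,8.5,8.5,8.5,8.5]}' |sed -n '2p;4p'
python3 -c "
from h import *
s=read_state();print(tobase(s['position']),s['contact_force']);meas()"
```

```text
position: [520.8, 101.3, 24.4]
contact_force: [0.2, 2.1, -1.4]
[ -0.31034556 116.45811886] [ 0.18042115  2.14752983 -1.43173724]
scene base xy [0.2 6.8] size [111.6 131.2] yaw -0.2 top 76.3 slopes [-0.001 -0.002]
side base xy [-1.4  6.2] size [113.3 130.3] yaw 0.46 top 76.3 slopes [0.001 0.004]
```

```bash
python3 -m creep '{"translation":[[0.0,-0.1,0],[0.01,-0.2,0],[0.01,-0.3,0],[0.0,-0.4,0],[0.0,-0.4,0]],"delta_rot":[[0,0,0],[0,0,0],[0,0,0],[0,0,0],[0,0,0]],"hand":[8.5,8.5,8.5,8.5,8.5]}' |sed -n '2p;4p'
python3 -c "
from h import *
s=read_state();print(tobase(s['position']),s['contact_force']);meas()"
```

```text
position: [520.1, 96.6, 24.2]
contact_force: [-0.5, 0.2, -0.4]
[ -0.36618454 111.77620437] [-0.47980191  0.21428    -0.40945033]
scene base xy [1.5 0.7] size [110.9 132. ] yaw 0.11 top 69.1 slopes [-0.001 -0.004]
side base xy [-0.2 -0.2] size [113.2 130.7] yaw -0.4 top 69.0 slopes [-0.001  0.004]
```

It dropped over all four pegs: top down from 76.3 to 69 mm, level, y ≈ 0. Next: retreat, close the fingers and go above the tray centre.

```bash
python3 -m creep '{"translation":[[0.2,2,0],[0.2,2,4],[0.2,2,9],[0,-2,12],[-1.4,-8,12],[-1.4,-11.1,12],[-1.4,-11.1,9],[-1.4,-11.1,6.5]],"delta_rot":[[0,0,0],[0,0,0],[0,0,0],[0,0,0],[0,0,0],[0,0,0],[0,0,0],[0,0,0]],"hand":[8.5,8.5,0,0,0,0,0,0]}'
python3 -c "
from h import *
s=read_state();print(tobase(s['position']),s['contact_force'])"
```

```text
clock: 11.95
position: [507.0, -13.3, 89.0]
ee_rot: [-0.659, 0.752, -0.0, 0.0]
contact_force: [0.3, 0.2, -0.0]
gripper_width: 0.1
grasp_force: 0.0
[1.15027997 1.06424005] [ 0.28098788  0.19979864 -0.02895583]
```

```bash
python3 -m creep '{"translation":[[0,0,-1],[0,0,-1.7],[0,0,-1.9],[0,0,-2.0],[0,0,-2.1],[0,0,-2.2],[0,0,-2.3],[0,0,-2.4]],"delta_rot":[[0,0,0],[0,0,0],[0,0,0],[0,0,0],[0,0,0],[0,0,0],[0,0,0],[0,0,0]],"hand":[0,0,0,0,0,0,0,0]}'
python3 -m creep '{"translation":[[0,0,-0.1],[0,0,-0.2],[0,0,-0.3],[0,0,-0.4],[0,0,-0.4]],"delta_rot":[[0,0,0],[0,0,0],[0,0,0],[0,0,0],[0,0,0]],"hand":[0,0,0,0,0]}'
```

```text
clock: 12.95
position: [507.2, -13.4, 67.3]
ee_rot: [-0.659, 0.752, -0.001, 0.001]
contact_force: [-3.5, 0.8, 12.1]
gripper_width: 0.3
grasp_force: 5.9
clock: 13.58
position: [507.1, -13.4, 63.2]
ee_rot: [-0.659, 0.752, -0.001, 0.001]
contact_force: [-3.7, 1.4, 10.9]
gripper_width: -0.2
grasp_force: 5.0
```

```bash
python3 -m creep '{"translation":[[0,0,-0.1],[0,0,-0.2],[0,0,-0.3],[0,0,-0.4],[0,0,-0.5],[0,0,-0.6],[0,0,-0.6]],"delta_rot":[[0,0,0],[0,0,0],[0,0,0],[0,0,0],[0,0,0],[0,0,0],[0,0,0]],"hand":[0,0,0,0,0,0,0]}'
python3 -c "
from h import *
meas(z=(50,66))"
```

```text
clock: 14.45
position: [507.2, -13.5, 61.9]
ee_rot: [-0.66, 0.751, -0.001, 0.001]
contact_force: [-14.9, 4.3, 43.5]
gripper_width: -0.1
grasp_force: 21.6
scene base xy [1.3 1.5] size [111.1 131.4] yaw -1.12 top 62.3 slopes [ 0.    -0.001]
side base xy [0.1 0.4] size [112.3 130.5] yaw -0.4 top 62.4 slopes [-0.001  0.004]
```

Bottomed out at 43 N with the top at 62.3 mm, meaning flat on the plate. Retreat and verify.

```bash
python3 -m creep '{"translation":[[0,0,1],[0,0,3],[0,0,8],[0,0,14],[0,0,14],[0,0,14]],"delta_rot":[[0,0,0],[0,0,0],[0,0,0],[0,0,0],[0,0,0],[0,0,0]],"hand":[0,0,0,0,0,0]}'
python3 -c "
from h import *
meas(z=(50,72)); im=np.load('last_scene.npz')['im']
cv2.imwrite('pics/s1.png',im[...,::-1])"
```

```text
clock: 15.3
position: [506.1, -13.6, 195.0]
ee_rot: [-0.659, 0.752, 0.0, -0.0]
contact_force: [0.7, 0.8, 0.1]
gripper_width: -0.3
grasp_force: 0.0
scene base xy [1.9 0.6] size [112.4 131.8] yaw -0.43 top 62.5 slopes [-0.001  0.001]
side base xy [-0.2  0.3] size [113.6 130.1] yaw -0.2 top 62.5 slopes [-0.     0.004]
```

View pics/s1.png

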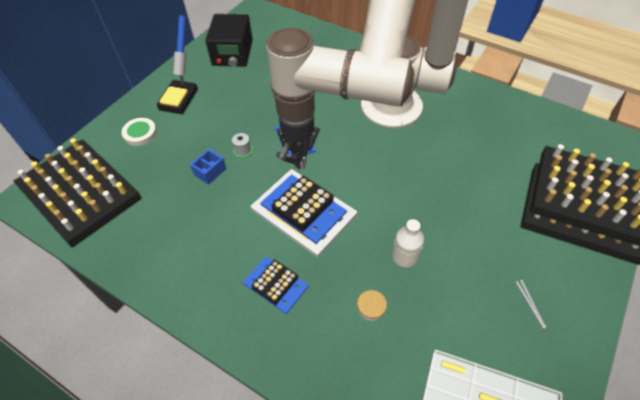

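The picture shows the tray flat and square on the base at (303,205). The bottle (408,243), tin (372,305), spool (241,145) and cleaner (208,166) are unmoved, and the arm is clear.

```bash
python3 -c "
from bench import *
print(job_done())"
```

```text
the job is handed in; nothing more can be done
None
```

The tray dropped over all four pegs and is pressed fully home, flat and square on the base plate (peak press 43 N at the last reading); the bystanders have not moved, and the job was handed in after about 15 s of robot time, with no verdict returned.

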